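# Put the clay stamps away and lock the yellow one under the guard

### The arm

A 6-joint arm with a two-finger parallel gripper is mounted at the origin on the work surface; the furniture and walls round the work are solid. World frame = base frame: x ahead of the robot, y to its left, z up, the work surface at z = 0. Lengths are in m, angles in rad, forces in N, time in s.
With the tool pointing down it reaches from about 0.375 to 0.925 m from the base axis. Payload 5.7 kg.
Tool frame: the origin (TCP) lies midway between the tips of the shut fingers; the grasp point (between the pads) lies 19 mm behind it; z points along the fingers, y is the line along which they close (so a half turn about z gives the same grasp; the last joint's range is limited). The gripper opens to 88 mm and grips with 3 to 60 N. Pads are 20 mm wide; open, the fingers measure 115 mm over their backs; the gripper's body (75 mm by 178 mm) begins 61 mm behind the grasp point.
Start: joints at [1.022, 0.359, 1.51, -0, 1.272, -0.115], TCP at [0.252, 0.544, 0.223] pointing down, gripper open.
Joint ranges: [-2.97, 2.97], [-1.01, 2.36], [0.21, 2.38], [-0.96, 4.11], [0.2, 2.71], [-2.98, 2.98]. Speed limits (rad/s): [2.39, 2.39, 3.14, 3.14, 3.14, 3.14].

### API

Orientations are given as a unit quaternion [x, y, z, w].
In Python, from bench import move_ptp, servo_line, goto_joints, move_gripper, sleep, inverse_kinematics, capture, PlanningError, close_job, spot_in, silhouettes, current_clock, current_joint_pos, current_qvel, current_joint_torque, current_position, current_orientation, current_force, current_torque, current_finger_gap, current_grip_force gives the robot as it stands. Calls block until the motion is done:
- move_ptp(position, orientation): joint-space move of the TCP to a pose.
- servo_line(position, orientation=None, rate=0.15, contact_N=None): straight line of the TCP; orientation=None keeps the orientation; rate is the mean speed in m/s. With contact_N (N) it stops when the force on the tool has changed by that much, and returns True; else False.
- goto_joints(angles): joint-space move.
- move_gripper(opening): finger opening in m; the grip force is fixed at half the most; returns when the fingers have stopped.
- sleep(seconds).
- inverse_kinematics(position, orientation): joint angles nearest the present ones, or None.
- capture(name): name is "scene" or "top"; returns a dict with "image" (480x640x3 uint8, blue, green, red), "range_z" (480x640 float32, m along the optical axis (not along the pixel's ray), 0 where there is no reading), "intrinsics" (3x3 intrinsics, pixels), "R" (3x3) and "t" (3): a world point X has camera coordinates R X + t. Camera axes: x right, y down, z forward; pixel columns grow to the right and rows downward; lengths in m; the calibration is good to about 2 mm. A picture is of the moment at which its call begins.
A pose or a line that the arm cannot do raises PlanningError and nothing moves.
- close_job(): hands the job in; it is judged then, once.
Trained networks look in the newest picture that a camera, given by its name, has taken for a name from the list of things; names that differ only in an ending like _2 or _b are one class to them, and where a whole thing is asked for, a point or a joint stands for the part that bears it (a point fixed in the world has none). Each returns a list of dicts, best first, with "conf" (0 to 1); they miss things now and then, are a little off and sometimes report something else, mostly with a low value. They report only what shows in the picture. A call takes as long as a camera call.
- spot_in(camera, query): "xy" ([column, row] in pixels, amid what is visible of it).
- silhouettes(camera, query): "region" (480x640 bool, what is visible of it) and "xy" ([column, row] in pixels, amid what is visible of it).
Readings, each from a call of its own:
- current_clock(): time.
- current_joint_pos(): joint angles.
- current_qvel(): joint speeds.
- current_joint_torque(): joint torques, N m.
- current_position(): TCP position.
- current_orientation(): TCP orientation.
- current_force(): force on the tool from outside, world axes, zero at the start.
- current_torque(): the same for the moment, N m.
- current_finger_gap(): finger opening in m.
- current_grip_force(): force on a finger pad.
Only numpy, scipy, OpenCV 4.12 (cv2) and the standard library are available. Lean on these libraries where they do the work, as an engineer would, in place of code of your own. Each camera call takes 0.05 s, during which the arm holds its last target. There are 200 camera calls.

### The job

Turn the black ball knob to swing the guard bar right back to either of its stops, clear of the coloured slots. With it parked there, put every stamp that is lying about flat into the slot of its own colour; then turn the ball knob again to bring the guard bar over the middle of the yellow slot. Turn the bar by the ball only, never push the bar itself, and leave the other things on the table alone.

Things in the scene. Friction and masses are not known exactly. Their poses are not given: they have to be found in the camera images.
- rack: fixed rack: wooden base board 214 x 380 x 12 mm lying on the table. Its origin is on the table, straight under the axis of the ball knob; z up. The board reaches from 50 mm behind to 164 mm ahead of the origin along its x and 190 mm to either side (y). Four coloured slots stand on it in an arc of 140 mm radius round the origin, at 70, 24, -24 and -70 degrees from its x axis; which colour is where changes from start to start
- guard (a joint): turn of the guard about the vertical knob axis, rad: the guard is a ball knob (with a bar under it) on a post. 0 = bar along the rack's +x axis, positive = counter-clockwise seen from above; stops at -2.1 and +2.1, where the bar lies behind the last slot (these are its two parking places; two thin steel stop pins, as high as the bar, stand 60 mm from the axis). It stays where it is left (friction about 0.12 N m)
- ball (a point): centre of the smooth black ball knob, 52 mm diameter, 122 mm above the table, on the turning axis; under it a thin 18 mm stem, then the bar, whose top is 76 mm above the table. It slips out of a grip that is not across its widest part; it may be gripped from any side and regripped
- guard_tip (a point): point on the guard bar over its pad, 140 mm from the knob axis. The bar is steel, 18 mm wide, turns with the ball knob, reaches from the post to 165 mm out, 67 to 76 mm above the table, with a thin rubber pad under this point, its underside 64 mm above the table, 6 mm above a stored stamp. To be moved by the ball knob only
- slot_yellow: fixed open tray with a yellow rim, 64 (x) x 104 (y) x 12 mm outside, walls 4 mm, floor 4 mm thick, inside 56 x 96 mm; the home of the yellow stamp. Origin: centre of its underside, 12 mm above the table (on the board); a stored stamp's underside is 4 mm above it
- slot_blue: fixed open tray with a blue rim, 64 (x) x 104 (y) x 12 mm outside, walls 4 mm, floor 4 mm thick, inside 56 x 96 mm; the home of the blue stamp. Origin: centre of its underside, 12 mm above the table (on the board); a stored stamp's underside is 4 mm above it
- slot_green: fixed open tray with a green rim, 64 (x) x 104 (y) x 12 mm outside, walls 4 mm, floor 4 mm thick, inside 56 x 96 mm; the home of the green stamp. Origin: centre of its underside, 12 mm above the table (on the board); a stored stamp's underside is 4 mm above it
- slot_red: fixed open tray with a red rim, 64 (x) x 104 (y) x 12 mm outside, walls 4 mm, floor 4 mm thick, inside 56 x 96 mm; the home of the red stamp. Origin: centre of its underside, 12 mm above the table (on the board); a stored stamp's underside is 4 mm above it
- stamp_yellow: hand stamp for clay: yellow base plate 46 (x) x 86 (y) x 14 mm with a wooden grip bar on it, 24 mm wide (x), 70 mm long (y), from 14 to 42 mm above its underside; 0.12 kg. Origin: centre of its underside. It may lie either way round in its slot
- stamp_blue: (may be absent) hand stamp for clay: blue base plate 46 (x) x 86 (y) x 14 mm with a wooden grip bar on it, 24 mm wide (x), 70 mm long (y), from 14 to 42 mm above its underside; 0.12 kg. Origin: centre of its underside. It may lie either way round in its slot
- stamp_green: (may be absent) hand stamp for clay: green base plate 46 (x) x 86 (y) x 14 mm with a wooden grip bar on it, 24 mm wide (x), 70 mm long (y), from 14 to 42 mm above its underside; 0.12 kg. Origin: centre of its underside. It may lie either way round in its slot
- stamp_red: (may be absent) hand stamp for clay: red base plate 46 (x) x 86 (y) x 14 mm with a wooden grip bar on it, 24 mm wide (x), 70 mm long (y), from 14 to 42 mm above its underside; 0.12 kg. Origin: centre of its underside. It may lie either way round in its slot
- spool_blue: standing spool of blue thread, 51 x 51 x 60 mm, bystander; origin under its centre
- glass_dish: octagonal glass dish, 67 x 67 x 18 mm, bystander; origin under its centre
- tourmaline: rough black crystal, 54 x 147 x 42 mm, bystander; origin under its centre

How it is judged:
On the way, in this order (a step that is already met when the one before it is completed fails the run):
1. the guard is parked at either stop (within 0.2 rad of it) ((value of joint guard above 1.9 rad or value of joint guard below -1.9 rad)), for 0.2 s.
2. every stamp that is present lies in the slot of its own colour while the guard is still parked (horizontal distance between stamp_yellow and slot_yellow below 0.008 m and z of stamp_yellow in the frame of slot_yellow below 0.007 m and angle between each of stamp_yellow, stamp_blue, stamp_green, stamp_red's own z axis and vertical below 0.1 rad and angle between the x axis of stamp_yellow and the x axis of slot_yellow, either way round below 0.15 rad and linear speed of each of stamp_yellow, stamp_blue, stamp_green, stamp_red below 0.02 m/s and horizontal distance between stamp_blue and slot_blue below 0.008 m and z of stamp_blue in the frame of slot_blue below 0.007 m and angle between the x axis of stamp_blue and the x axis of slot_blue, either way round below 0.15 rad and horizontal distance between stamp_green and slot_green below 0.008 m and z of stamp_green in the frame of slot_green below 0.007 m and angle between the x axis of stamp_green and the x axis of slot_green, either way round below 0.15 rad and horizontal distance between stamp_red and slot_red below 0.008 m and z of stamp_red in the frame of slot_red below 0.007 m and angle between the x axis of stamp_red and the x axis of slot_red, either way round below 0.15 rad and (value of joint guard above 1.9 rad or value of joint guard below -1.9 rad)), for 0.2 s.
3. the guard bar is over the middle of the yellow slot (horizontal distance between guard_tip and slot_yellow below 0.025 m and velocity of joint guard between -0.05 and 0.05 rad/s), for 0.2 s.
At the end, for the whole second after the job is handed in: every stamp present lies flat and at rest on the floor of its own colour's slot (origin within 8 mm of the slot's centre, less than 0.1 rad tilted), and the guard bar stands still with its pad point within 25 mm, seen from above, of the centre of the yellow slot (all of step 3 and horizontal distance between stamp_yellow and slot_yellow below 0.008 m and z of stamp_yellow in the frame of slot_yellow below 0.007 m and angle between each of stamp_yellow, stamp_blue, stamp_green, stamp_red's own z axis and vertical below 0.1 rad and angle between the x axis of stamp_yellow and the x axis of slot_yellow, either way round below 0.15 rad and linear speed of each of stamp_yellow, stamp_blue, stamp_green, stamp_red below 0.02 m/s and horizontal distance between stamp_blue and slot_blue below 0.008 m and z of stamp_blue in the frame of slot_blue below 0.007 m and angle between the x axis of stamp_blue and the x axis of slot_blue, either way round below 0.15 rad and horizontal distance between stamp_green and slot_green below 0.008 m and z of stamp_green in the frame of slot_green below 0.007 m and angle between the x axis of stamp_green and the x axis of slot_green, either way round below 0.15 rad and horizontal distance between stamp_red and slot_red below 0.008 m and z of stamp_red in the frame of slot_red below 0.007 m and angle between the x axis of stamp_red and the x axis of slot_red, either way round below 0.15 rad); the robot touches nothing.
It fails at once if the guard bar is pushed by the hand or arm (more than 4 N) (contact force between guard_bar and the fingers above 4 N or contact force between guard_bar and the arm above 4 N).
It fails at once if a bystander (blue spool, glass dish, crystal) is moved more than 30 mm (distance of any of spool_blue, glass_dish, tourmaline from where it was at the start of the episode above 0.03 m).
Of stamp_blue, stamp_green, stamp_red only 2 to 3 are there at a start; the rules pass over those that are not, and their reading is None.
At some moment in a run one of stamp_yellow, stamp_blue, stamp_green, stamp_red may be knocked a few centimetres aside while the robot is not near it.
Once in a run the grip may slacken for a moment while it holds something.
It also fails if it takes over 210 s, if anything falls off the work surface, if the arm or the gripper's body presses on something with over 40 N, if the wrist force passes 120 N, or if a joint passes its speed limit or range.

## Working session

There is one attempt and no reset: what is moved stays moved. The work goes in short steps, each a Python script; the robot and the scene stay as the last script left them, time stands still between calls to the robot, and variables do not carry over. Pictures are saved under pics/ and viewed, at most 14 in all, crops included, and the job is handed in when it is done.

```bash
ls; mkdir -p pics; python3 - <<'E'
from bench import *
import cv2,numpy as np
for n in("scene","top"):
    c=capture(n); cv2.imwrite(f"pics/{n}0.png",c["image"]); print(n,c["intrinsics"].tolist(),c["R"].round(3).tolist(),c["t"].round(3).tolist(),(-c["R"].T@c["t"]).round(3))
print(current_orientation(),current_clock())
E
```

```text
pics
scene [[574.5842675505223, 0.0, 323.7092717206354], [0.0, 574.5842675505223, 245.19322517595975], [0.0, 0.0, 1.0]] [[0.778, -0.628, -0.017], [-0.38, -0.449, -0.808], [0.5, 0.635, -0.588]] [-0.349, 0.204, 1.667] [-0.485 -1.186  1.14 ]
top [[487.59466201486913, 0.0, 319.35613979880185], [0.0, 487.59466201486913, 242.80139415710448], [0.0, 0.0, 1.0]] [[-0.004, -1.0, 0.005], [-0.998, 0.004, -0.059], [0.059, -0.006, -0.998]] [-0.059, 0.403, 1.317] [ 0.324 -0.053  1.339]
[ 2.15194210e-01  9.76570940e-01 -7.63422872e-04 -2.59998839e-04] 0.1
```

View pics/scene0.png

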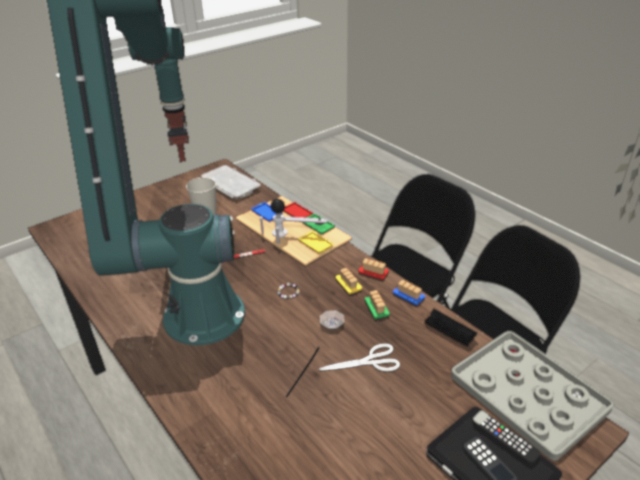

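View pics/top0.png

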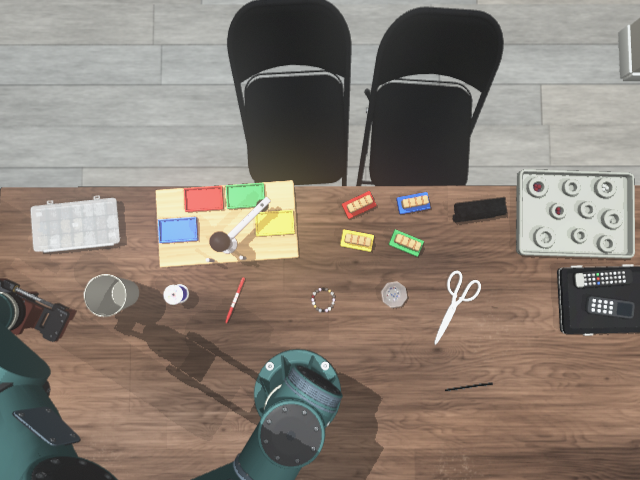

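The scene view shows the rack left of the table with its four slots, and stamps of all four colours. In the top view the ball is at (221,240) with the bar pointing to (268,203), between green and yellow. Slots: blue (178,230), red (204,198), green (245,195), yellow (276,223). Stamps: red (359,204), blue (414,203), yellow (358,240), green (407,243). The bystanders are the spool (176,293), the dish (394,294) and the crystal (480,209).

```bash
cat > h.py <<'E'
from bench import *
import numpy as np, cv2
from scipy.optimize import least_squares
from scipy.spatial.transform import Rotation as Rn
COL=["yellow","blue","green","red"]
def pix2plane(c,uv,z):
    uv=np.atleast_2d(uv).astype(float)
    d=np.c_[uv,np.ones(len(uv))]@np.linalg.inv(c["intrinsics"]).T@c["R"]
    o=-c["R"].T@c["t"]
    return (o+d*((z-o[2])/d[:,2])[:,None])
def cloud(c,m):
    v,u=np.nonzero(m&(c["range_z"]>0)); z=c["range_z"][v,u]
    p=(np.c_[u,v,np.ones(len(u))]@np.linalg.inv(c["intrinsics"]).T)*z[:,None]
    return (p-c["t"])@c["R"]
def best(cam,q):
    s=silhouettes(cam,q); return s[0] if s and s[0]["conf"]>.3 else None
def tri(c1,p1,c2,p2):
    P=[c["intrinsics"]@np.c_[c["R"],c["t"]] for c in(c1,c2)]
    X=cv2.triangulatePoints(P[0],P[1],np.float64(p1),np.float64(p2)).ravel(); return X[:3]/X[3]
def rect(c,m,z):
    v,u=np.nonzero(m); p=pix2plane(c,np.c_[u,v],z)[:,:2]
    (cx,cy),(w,h),a=cv2.minAreaRect((p*1000).astype(np.float32))
    a=np.deg2rad(a)+(np.pi/2 if w>h else 0)  # angle of SHORT side = body x axis
    a=(a+np.pi/2)%np.pi-np.pi/2
    return np.array([cx/1000,cy/1000]),a,sorted((w,h))
E
python3 - <<'E'
from h import *
np.set_printoptions(precision=4,suppress=True)
T=capture("top");S=capture("scene")
for k in ["slot_","stamp_"]:
  for c in COL:
    for cam,C in(("top",T),("scene",S)):
        s=best(cam,k+c)
        if s is None: print(k+c,cam,None);continue
        m=s["region"];p=cloud(C,m)
        q,a,wh=rect(C,m,.024 if k=="slot_" else .014)
        print(k+c,cam,round(s["conf"],2),m.sum(),"rect",q,round(a,3),np.round(wh,0),"z%",np.percentile(p[:,2],[5,50,95]),end=" ")
        if k=="stamp_":
            g=p[p[:,2]>.032]; 
            if len(g)>5:
                _,_,V=np.linalg.svd(g[:,:2]-g[:,:2].mean(0)); v=V[0]; ax=np.arctan2(v[1],v[0])-np.pi/2
                print("bar",len(g),g.mean(0),round((ax+np.pi/2)%np.pi-np.pi/2,3),end="")
        print()
for q in["ball","guard_tip","guard","spool_blue","glass_dish","tourmaline","rack"]:
    a=best("top",q);b=best("scene",q)
    for n,s,C in(("top",a,T),("scene",b,S)):
        if s is not None:
            p=cloud(C,s["region"]);print(q,n,round(s["conf"],2),s["region"].sum(),s["xy"],p.mean(0),p.max(0)[2])
    if q=="ball" and a and b: print("tri",tri(T,a["xy"],S,b["xy"]))
E
```

```text
slot_yellow top 0.61 884 rect [0.4578 0.061 ] 0.07 [ 64. 104.] z% [0.0114 0.0165 0.0246] 
slot_yellow scene 0.79 442 rect [0.4521 0.0509] 0.049 [ 75. 116.] z% [0.009  0.0159 0.0244] 
slot_blue top 0.79 891 rect [0.4398 0.3231] 0.069 [ 65. 104.] z% [0.0115 0.0164 0.0251] 
slot_blue scene 0.71 315 rect [0.427  0.3101] -0.114 [ 74. 134.] z% [0.0057 0.0155 0.0286] 
slot_green top 0.72 838 rect [0.5321 0.1407] 0.06 [ 65. 105.] z% [0.0114 0.0165 0.0244] 
slot_green scene 0.66 230 rect [0.5262 0.1256] 0.053 [ 72. 115.] z% [0.0083 0.0155 0.0227] 
slot_red top 0.76 949 rect [0.5234 0.2537] 0.067 [ 68. 106.] z% [0.0116 0.0168 0.0251] 
slot_red scene 0.83 313 rect [0.5189 0.2431] 0.085 [ 78. 112.] z% [0.0079 0.0152 0.0237] 
stamp_yellow top 0.86 519 rect [ 0.4102 -0.1623] -0.192 [46. 86.] z% [0.0098 0.0179 0.0444] bar 233 [ 0.4104 -0.1623  0.0413] -0.194
stamp_yellow scene 0.79 378 rect [ 0.4081 -0.162 ] -0.225 [ 55. 118.] z% [0.0024 0.017  0.0427] bar 126 [ 0.406  -0.1703  0.0391] -0.186
stamp_blue top 0.57 569 rect [ 0.5127 -0.3165] 0.195 [49. 90.] z% [0.0019 0.0167 0.0445] bar 238 [ 0.5129 -
[... 1063 characters left out ...]
4401 0.1485 0.098 ] 0.1504207854895204
guard scene 0.77 534 [282.4, 220.5] [0.4333 0.1581 0.0867] 0.14936926518405694
spool_blue top 0.74 396 [178.1, 294.0] [0.2677 0.3173 0.0466] 0.06711287520110072
glass_dish top 0.91 553 [391.7, 296.4] [ 0.2618 -0.2623  0.0089] 0.02441632808262693
glass_dish scene 0.62 356 [330.6, 319.9] [ 0.268  -0.2574  0.0086] 0.023536480232735104
tourmaline top 0.76 1042 [480.4, 206.1] [ 0.4919 -0.4925  0.0316] 0.04576459362305304
tourmaline scene 0.84 958 [446.9, 329.0] [ 0.4832 -0.506   0.0273] 0.04596358574084624
rack top 0.58 7394 [230.7, 233.0] [0.4418 0.1859 0.0196] 0.1504207854895204
rack scene 0.69 2762 [288.1, 229.9] [0.4236 0.1516 0.0259] 0.14936926518405694
```

```bash
cat >> h.py <<'E'
ANG=np.deg2rad([70,24,-24,-70])
def guard_state(origin,yaw):
    T=capture("top"); s=best("top","guard"); p=cloud(T,s["region"])
    b=p[(p[:,2]>.066)&(p[:,2]<.082)][:,:2]-origin
    b=b[np.linalg.norm(b,axis=1)>.05]
    r=np.linalg.norm(b,axis=1); m=b.mean(0); a=np.arctan2(m[1],m[0])-yaw
    k=p[p[:,2]>.128]
    return (a+np.pi)%(2*np.pi)-np.pi,len(b),r.max(),(k[:,:2].max(0)+k[:,:2].min(0))/2,k[:,2].max(),np.ptp(k[:,:2],axis=0)
def down(psi): return Rn.from_euler("z",psi)*Rn.from_euler("x",np.pi)
def quat(psi): return down(psi).as_quat()
E
python3 - <<'E'
from h import *
T=capture("top");S=capture("scene")
sl={}
for c in COL: sl[c]=rect(T,best("top","slot_"+c)["region"],.024)
order=["blue","red","green","yellow"]
f=lambda p:np.concatenate([[p[0]+.14*np.cos(a+p[2])-sl[c][0][0],p[1]+.14*np.sin(a+p[2])-sl[c][0][1]] for c,a in zip(order,ANG)])
r=least_squares(f,[.4,.2,.07]);print(r.x,(r.fun*1000).round(1))
np.save("rack.npy",r.x)
print(guard_state(r.x[:2],r.x[2]))
s=best("scene","ball");p=cloud(S,s["region"]);k=p[p[:,2]>.11];print(k.min(0),k.max(0))
E
```

```text
[0.40123627 0.18927419 0.06934571] [ 0.2  1.  -0.4  0.9 -0.3 -1.1  0.4 -0.9]
(np.float64(-0.8653146169827819), 318, np.float64(0.16370745205539894), array([0.40231896, 0.18784415]), np.float64(0.1512618482964365), array([0.04759632, 0.04713787]))
[0.37385966 0.155222   0.11019055] [0.41999049 0.20582018 0.15039122]
```

```bash
cat >> h.py <<'E'
def turn(d,n):
    q=np.array(current_joint_pos())
    for i in range(n):
        q[5]-=d/n; goto_joints(list(q))
    sleep(.3)
def grab_ball(psi,origin):
    move_gripper(.088)
    move_ptp([*origin,.22],quat(psi)); servo_line([*origin,.103],rate=.1)
    move_gripper(.03)
    print("gap",current_finger_gap(),"F",current_grip_force(),"ext",np.round(current_force(),1))
E
python3 - <<'E'
from h import *
o=np.load("rack.npy"); B=np.array([.4016,.1888])
grab_ball(np.deg2rad(150),B)
turn(-1.16,5)
print("gap",current_finger_gap(),"tq",current_torque(),current_force())
move_gripper(.088); servo_line([*B,.22],rate=.1)
move_ptp([.40,.30,.3],quat(np.deg2rad(120)))
print(guard_state(o[:2],o[2]),current_clock())
cv2.imwrite("pics/top1.png",capture("top")["image"][150:330,120:480].repeat(2,0).repeat(2,1))
E
```

```text
gap 0.05107965503370855 F 29.99997317790985 ext [ 0.   3.1 -0.1]
gap 0.051076200556110465 tq [-0.53995917 -0.21347894  0.06758154] [ 1.65661511 -2.39188269  0.08525638]
(np.float64(-1.9238189857739785), 300, np.float64(0.16257532104710629), array([0.4009088 , 0.18949689]), np.float64(0.15283095395455695), array([0.04461543, 0.04979971])) 10.5167
```

View pics/top1.png

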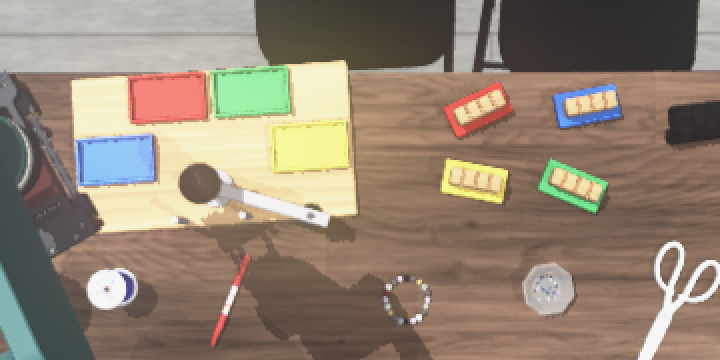

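The picture shows the bar pointing from the ball (203,183) to (320,217), about −1.92 rad, just past the parking threshold. I'll regrip and turn it a bit further.

```bash
python3 - <<'E'
from h import *
o=np.load("rack.npy"); B=np.array([.4012,.1891])
grab_ball(np.deg2rad(120),B)
turn(-.18,2)
print("tq",current_torque(),current_force())
move_gripper(.088); servo_line([*B,.22],rate=.1)
move_ptp([.40,.30,.3],quat(np.deg2rad(120)))
print(guard_state(o[:2],o[2]),current_clock())
for c in COL:
    T=capture("top"); s=best("top","stamp_"+c); print(c,s["region"].sum(),rect(T,s["region"],.014))
E
```

```text
gap 0.05086139563541523 F 29.999645054340363 ext [ 2.4  1.7 -1. ]
tq [-0.58199201 -0.34868987  0.06787668] [ 2.36730251 -3.51774386  0.81191704]
(np.float64(-2.082964539536806), 338, np.float64(0.16449469447976522), array([0.40124328, 0.18924893]), np.float64(0.15152298754309187), array([0.04984246, 0.05027914])) 16.9417
yellow 535 (array([ 0.41122772, -0.1629122 ]), np.float64(-0.18373148360456693), [48.39448928833008, 85.01374816894531])
blue 549 (array([ 0.41084158, -0.16106854]), np.float64(-0.1518846043410722), [50.26044464111328, 88.2011489868164])
green 548 (array([ 0.4038718 , -0.29564905]), np.float64(-0.3855460973268805), [47.8330078125, 87.24303436279297])
red 536 (array([ 0.50735449, -0.16876567]), np.float64(0.3892860077351923), [48.262447357177734, 88.13683319091797])
```

```bash
cat >> h.py <<'E'
HUE=dict(yellow=27,blue=110,green=62,red=0)
def locate(c):
    for _ in range(4):
        T=capture("top"); hsv=cv2.cvtColor(T["image"],cv2.COLOR_BGR2HSV).astype(int)
        for s in silhouettes("top","stamp_"+c):
            m=s["region"]; 
            if m.sum()<350 or m.sum()>800: continue
            h=hsv[m&(hsv[:,:,1]>150)][:,0]; d=np.abs((h-HUE[c]+90)%180-90)
            if len(h)<30 or (d<12).mean()<.6: continue
            p=cloud(T,m); q,a,wh=rect(T,m,.014); b=p[p[:,2]>p[:,2].min()+.032] if 0 else p[p[:,2]>np.percentile(p[:,2],97)-.012]
            _,_,V=np.linalg.svd(b[:,:2]-b[:,:2].mean(0)); ab=np.arctan2(V[0,1],V[0,0])-np.pi/2; ab=(ab+np.pi/2)%np.pi-np.pi/2
            bc=(b[:,:2].max(0)+b[:,:2].min(0))/2
            return (q+b[:,:2].mean(0))/2, ab, a, float(np.hypot(*(q-b[:,:2].mean(0)))), float(np.percentile(p[:,2],95)), wh
    return None
SLOT=dict(zip(["blue","red","green","yellow"],ANG))
def slotpos(c):
    o=np.load("rack.npy"); return o[:2]+.14*np.array([np.cos(SLOT[c]+o[2]),np.sin(SLOT[c]+o[2])]),o[2]
def pick(c):
    L=locate(c); print(c,"at",L)
    if L is None: return False
    p,a=L[0],L[1]
    move_gripper(.056)
    move_ptp([*p,.11],quat(a+np.pi/2))
    L2=locate(c)   # knocked meanwhile?
    if L2 is not None: print("recheck",np.round(L2[0]-p,4),np.round(L2[1]-a,3))
    if servo_line([*p,.018],rate=.1,contact_N=12): print("contact on descent",current_position()); 
    move_gripper(.01); servo_line([*p,.10],rate=.12)
    g=current_finger_gap(); print("gap",g,"F",current_grip_force()); return .018<g<.03
def place(c,via=()):
    p,y=slotpos(c); Q=quat(y+np.pi/2)
    for v in via: servo_line([*v,.10],Q,rate=.2)
    servo_line([*p,.10],Q,rate=.2); print("carry gap",current_finger_gap())
    hit=servo_line([*p,.0335],rate=.06,contact_N=8); print("hit",hit,current_position(),current_force())
    move_gripper(.05); servo_line([*p,.12],rate=.15)
def check(c):
    p,y=slotpos(c); L=locate(c)
    if L is not None: print("CHECK",c,"off mm",((L[0]-p)*1000).round(1),"rot",round(L[1]-y,3),round(L[2]-y,3),"top z",round(L[4],4))
    else: print("CHECK",c,None)
E
python3 - <<'E'
from h import *
if pick("blue"):
    G=slotpos("green")[0]; R=slotpos("red")[0]
    place("blue",[G+[0,-.1],G,R])
    move_ptp([.52,-.02,.15],quat(np.pi/2)); check("blue")
print(current_clock())
E
```

```text
blue at (array([ 0.51256283, -0.31699642]), np.float64(0.1959484936049094), np.float64(0.19460896533991345), 0.0016746086258076802, 0.04479352986584757, [46.923709869384766, 88.09217834472656])
gap 0.02394386271609689 F 29.978242814540863
carry gap 0.023820788759769736
hit True [0.43935423 0.32354733 0.03407864] [-0.60103734 -0.53313158  4.47368758]
CHECK blue None
31.4667
```

```bash
python3 - <<'E'
from h import *
T=capture("top"); cv2.imwrite("pics/top2.png",T["image"][150:330,120:480].repeat(2,0).repeat(2,1))
for s in silhouettes("top","stamp_blue"): print(s["conf"],s["xy"],s["region"].sum())
E
```

```text
0.8 [178.4, 229.6] 555
```

View pics/top2.png

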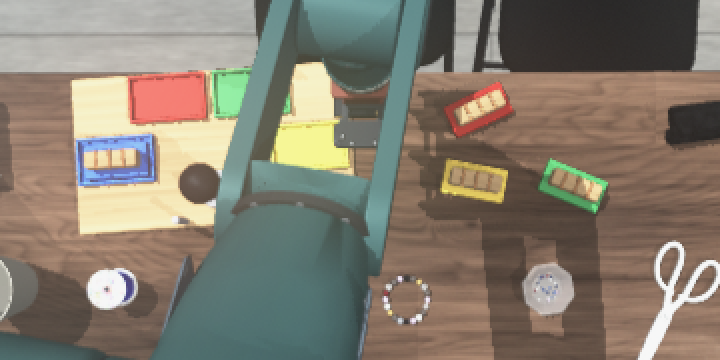

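The blue stamp sits in the blue slot at (116,160). My hue test was too strict, so I'll relax it and carry on with red.

```bash
sed -i 's/mean()<.6/mean()<.3/; s/hsv\[:,:,1\]>150/hsv[:,:,1]>100/' h.py
python3 - <<'E'
from h import *
check("blue")
if pick("red"):
    G=slotpos("green")[0]; place("red",[G+[0,-.1],G])
    move_ptp([.45,-.05,.15],quat(np.pi/2)); check("blue"); check("red")
print(current_clock())
E
```

```text
CHECK blue off mm [-0.6 -1.7] rot -0.001 -0.006 top z 0.061
red at (array([ 0.50848711, -0.16818023]), np.float64(0.4462312623575011), np.float64(0.43750047532123215), 0.001212710289871111, 0.04510008493846279, [49.53888702392578, 86.1463623046875])
gap 0.02387194914710976 F 29.967219829559326
carry gap 0.02377538337144099
hit True [0.52432844 0.25478461 0.03407942] [-0.1416649  -0.65641392  4.42878603]
CHECK blue off mm [ 0.2 -2.3] rot 0.002 -0.001 top z 0.0608
CHECK red off mm [-0.8 -1.3] rot -0.003 -0.061 top z 0.0605
42.0917
```

```bash
python3 - <<'E'
from h import *
o=np.load("rack.npy")
if pick("green"):
    G=slotpos("green")[0]; place("green",[G+[0,-.1]])
    move_ptp([.45,.0,.15],quat(np.pi/2)); check("green")
    if pick("yellow"):
        Y=slotpos("yellow")[0]; place("yellow",[Y+[0,-.1]])
        move_ptp([.45,-.2,.2],quat(np.pi/2)); 
        for c in COL: check(c)
print(guard_state(o[:2],o[2]),current_clock())
cv2.imwrite("pics/top3.png",capture("top")["image"][150:330,120:480].repeat(2,0).repeat(2,1))
E
```

```text
green at (array([ 0.40344603, -0.2967073 ]), np.float64(-0.3924593050886025), np.float64(-0.3855463636429892), 0.0006362866428701298, 0.04476876012104787, [48.337547302246094, 87.88136291503906])
gap 0.023640236306340955 F 29.999773800373077
carry gap 0.0240613761300211
hit True [0.53217555 0.14131283 0.03408902] [-0.73849868 -0.76827929  5.76576556]
CHECK green None
yellow at (array([ 0.41046726, -0.16253997]), np.float64(-0.19388354105041117), np.float64(-0.1837341467656568), 0.00046202912538131094, 0.04465327305716937, [45.701839447021484, 85.01374053955078])
gap 0.023961672227439043 F 29.99966561794281
carry gap 0.023591868622768998
hit True [0.45754776 0.06139966 0.03405555] [-0.07726166 -0.26858848  4.4873236 ]
CHECK yellow off mm [-0.6  0.2] rot -0.001 0.018 top z 0.0609
CHECK blue off mm [-0.1 -1.7] rot -0.002 -0.029 top z 0.0603
CHECK green None
CHECK red off mm [-0.6 -0.7] rot -0.015 -0.0 top z 0.0611
(np.float64(-2.0841917855571674), 323, np.float64(0.1643879136856206), array([0.40234026, 0.18925146]), np.float64(0.15453097270025798), array([0.04753661, 0.04977083])) 62.3
```

View pics/top3.png

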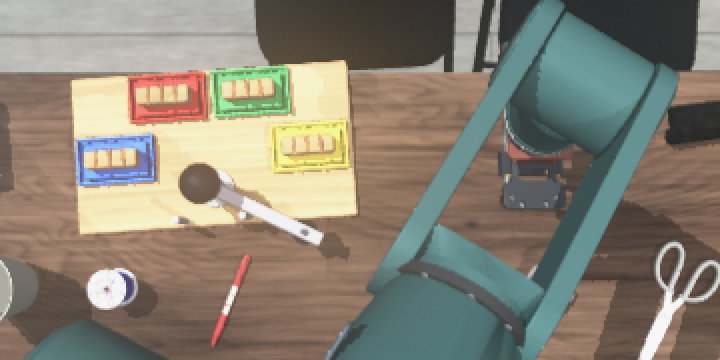

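All four stamps lie in their own slots and the guard is still parked at −2.08. Next I turn the bar to the yellow slot.

```bash
python3 - <<'E'
from h import *
o=np.load("rack.npy"); B=np.array([.4014,.1891])
check("green")
T=capture("top")
for s in silhouettes("top","stamp_green"):
    p=cloud(T,s["region"]); b=p[p[:,2]>.05]; print(s["conf"],s["region"].sum(),((b[:,:2].mean(0)-slotpos("green")[0])*1000).round(1),p[:,2].max())
move_ptp([*B,.25],quat(np.deg2rad(85)))
grab_ball(np.deg2rad(85),B)
turn(.91,5)
move_gripper(.088); servo_line([*B,.25],rate=.1)
move_ptp([.40,.30,.3],quat(np.deg2rad(120)))
print(guard_state(o[:2],o[2]),current_clock())
for c in COL: check(c)
cv2.imwrite("pics/top4.png",capture("top")["image"][150:330,120:480].repeat(2,0).repeat(2,1))
E
```

```text
CHECK green None
0.88 554 [-1.7 -1.4] 0.06498963823799468
gap 0.05100297363383517 F 29.999767541885376 ext [ 1.6 -0.6 -1.4]
(np.float64(-1.182756232344873), 318, np.float64(0.16440686760007772), array([0.40090279, 0.18948991]), np.float64(0.15179990718960698), array([0.04498524, 0.04975783])) 72.0833
CHECK yellow off mm [-1.7 -6.5] rot 0.139 0.002 top z 0.0594
CHECK blue off mm [-0.6 -1.8] rot -0.009 -0.006 top z 0.0608
CHECK green None
CHECK red off mm [-0.5 -0.2] rot -0.003 0.005 top z 0.0609
```

View pics/top4.png

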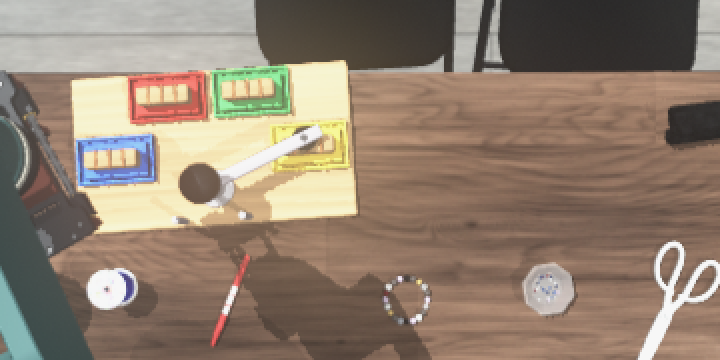

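The bar now lies over the yellow slot, within about 6 mm of its middle. All stamps are seated, and the yellow stamp's offset reading only reflects the bar hiding part of it.

```bash
python3 -c "
from bench import *
sleep(.5); print(close_job())"
```

```text
the job is handed in; nothing more can be done
None
```

I handed the job in with all four stamps in the slots of their own colour and the guard bar parked over the yellow slot, about 6 mm from its middle; the judge's result was not shown to me.

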